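# Slide a spring shim out of its tray and seat it in the saddle

### The arm

A 6-joint arm with a two-finger parallel gripper is mounted at the origin on the work surface. World frame = base frame: x ahead of the robot, y to its left, z up, the work surface at z = 0. Lengths are in m, angles in rad, forces in N, time in s.
With the tool pointing down it reaches from about 0.35 to 0.975 m from the base axis. Payload 4.9 kg.
Tool frame: the origin (TCP) lies at the very end of the fingers, on their centre line; the grasp point (between the pads) lies 19 mm behind it (manip.tcp_to_grasp is the distance from the TCP to the grasp point, in m); z points along the fingers, y is the direction in which the jaws open and shut (so a half turn about z gives the same grasp; the last joint's range is limited). The gripper opens to 85 mm and grips with 20 to 120 N. Pads are 22 mm wide; open, the fingers measure 114 mm over their backs; the gripper's body (76 mm by 85 mm) begins 54 mm behind the grasp point. The pads swing forward as they close: fully open they stand 13 mm farther back than shut.
Start: joints at [0.987, 0.053, 1.613, -0, 1.476, -0.119], TCP at [0.28, 0.559, 0.231] pointing down, gripper open.
Joint ranges: [-3.01, 3.01], [-1.01, 2.22], [0.06, 2.58], [-1.02, 4.17], [0.09, 2.62], [-3.14, 3.14]. Speed limits (rad/s): [2.57, 2.57, 3.14, 3.14, 3.14, 3.14].

### API

Orientations are given as a unit quaternion [w, x, y, z].
In Python, from plant import sensors, cams, job, finder, manip gives the robot as it stands.
- The arm moves only by the shell command python3 -m pendant 'ROWS'. ROWS is JSON, a list of rows, each an object of numbers: "wx", "wy", "wz": the turn, a rotation vector about the tool's x, y, z in degrees; "dx", "dy", "dz": the shift along the tool's x, y, z in m; "hand": the gripper's target within -1 to 1 (fully open at 1, half-way at 0, shut at -1). A call has 1 to 20 rows; each row is the pose to reach, as a shift and turn from the pose commanded when the call began, along the tool's axes at that moment; what a row does not reach only later rows make up. A row lasts 1/12 s, in which the tool goes at most 41.7 mm and 7.16 degrees, less where a joint would pass 70% of its speed; a pose out of reach is approached as far as the arm can. A call with a gripper value outside its range is refused whole. The fingers move at their own pace and stop on an object; the grip force is fixed at half the most. Time passes only in rows, so rows that repeat a pose let the fingers close. It gives the time, the measured TCP pose, the force and the opening at its end, in the units of the state.
- sensors.state(): the state, without advancing time (a new reading comes with each control period).
- cams.grab_frame(name): name is "side" or "top" or "wrist"; returns (picture, depth): 400x640x3 uint8, red, green, blue; 400x640 float32, m along the optical axis (not along the pixel's ray), 0 where there is no reading.
- cams.calibration(name): a dict with "fov_y" (degrees; the focal length in pixels is half the picture's height over the tangent of half this angle, whatever the lens; pixels are square), "cx", "cy" (the principal point, pixels), "k1" (the pictures are not rectified: a ray, as slopes to the right and down, at radius r is drawn at 1 + k1 r^2 times it, then the intrinsics apply), "pose" (4x4, takes a point from camera to world coordinates); the wrist camera has in their place "hand_eye" (4x4, takes a point from camera to tool coordinates, whose origin is the TCP and whose axes are the flange's). Camera axes: x right, y down, z forward; pixel columns grow to the right and rows downward; lengths in m; the calibration is good to about 2 mm. A picture is of the moment at which its call begins: read the wrist's pose just before it. calibration takes no time and is no camera call.
- job.job_done(): hands the job in, once; it reports no verdict.
Trained networks look in the newest picture that a camera, given by its name, has taken for a name from the list of things; names that differ only in an ending like _2 or _b are one class to them, and where a whole thing is asked for, a point or a joint stands for the part that bears it (a point fixed in the world has none). Each returns a list of dicts, best first, with "score" (0 to 1); they miss things now and then, are a little off and sometimes report something else, mostly with a low value. They report only what shows in the picture. A call takes as long as a camera call. They do not tell look-alikes from the thing itself.
- finder.look_for(camera, thing): "position" ([x, y, z] in m, in world coordinates, good to about 4 mm: the middle of the surface that is visible of it).
The state is a dict: "time": time; "joint_pos": joint angles; "joint_vel": joint speeds; "joint_efforts": joint torques, N m; "tool_pos": TCP position; "tool_rot": TCP orientation; "contact_force": force on the tool from outside, world axes, zero at the start; "ft_torque": the same for the moment, N m; "gripper_width": opening from 0.0 (shut) to 1.0 (fully open).
Only numpy, scipy, OpenCV 4.12 (cv2) and the standard library are available. Lean on these libraries where they do the work, as an engineer would, in place of code of your own. Each camera call takes 0.05 s, during which the arm holds its last target. There are 200 camera calls.

### The job

The brass-coloured spring shim lies too low in its lipped tray to be gripped: slide it, flat, under a light fingertip push, out over the tray's open front edge until about a third of it overhangs, then pinch the overhanging end and lift it clear. Lay it flat on the blue saddle between the two ears, push it gently home against the back stop, and let go with its free end still overhanging the front. Never push it against the tray or the saddle harder than about 25 N (its coating marks), and leave the other things on the bench where they are.

Things in the scene. Friction and masses are not known exactly. Their poses are not given: they have to be found in the camera images.
- shim_center (a point): centre of the shim (half-way up): loose brass-coloured steel plate, 120 long (its x), 50 wide (y), 3 thick (z up), with an 18 mm through hole in its middle; 0.10 to 0.15 kg. It starts flat in the tray's channel, wholly behind the front edge, x along the tray's x within 0.03 rad. Its ends are alike
- tray: fixed tray. Origin at its underside, below the middle of the open front edge; x runs into the channel, z up. Channel floor z = 70, 58 wide, x = 0 to 208 (back wall 14 high); lips 16 wide, 4 high on both sides: no finger fits beside the shim. Top 14 thick; green foot only behind x = 67, so the space under an overhang is free. Sunk 0 to 15 in the bench: read its height. Oiled, slippery
- tray_edge (a point): middle of the tray's open front edge, on the channel floor (the surface the shim slides on)
- saddle: fixed saddle. Origin at its underside, below the middle of the seat's front edge; x runs to the back stop, z up. Seat z = 65, 92 wide, 16 thick, x = 0 to the stop's face at x = 78 (stop 22 high). Blue ears 10 high, x = 28 to 78, 56 apart inside. Post behind x = 32, foot (16 high) behind x = 12. Sunk 0 to 15 in the bench. Shim home: its centre at x = 18, 42 overhanging the front
- saddle_stop (a point): middle of the foot of the back stop's face, on the seat surface; the face looks to the saddle's -x
- wrench: bystander: steel wrench 170 long lying between tray and saddle; origin at its underside
- socket: bystander: steel socket, ring of 28 diameter and 30 high; origin at its underside
- mallet: bystander: red mallet, head 56 thick and 100 wide, lying at the left; origin under the handle's front half
- spray: bystander: spray can 54 diameter, 150 high, standing at the right; origin at its underside
- jar: bystander: jar 64 diameter, 75 high, at the far side; origin at its underside
Not all that is in view belongs to the job. Of the things that look like the part that bears shim_center, the largest one is meant.

How it is judged:
By the outcome, as a careful person would: the job done as asked, in the order asked, and still so for the second after the job is handed in, with the robot touching nothing.
It also fails if it takes over 72 s, if anything falls off the work surface, if the arm or the gripper's body presses on something with over 40 N, if the wrist force passes 120 N, or if a joint passes its speed limit or range.

## Working session

There is one attempt and no reset: what is moved stays moved. The work goes in short steps, Python scripts to look and compute and a shell command to move; the robot and the scene stay as the last step left them, time stands still between calls to the robot, and variables do not carry over. Pictures are saved under pics/ and viewed, about 8 in all and at most 12, crops included, and the job is handed in when it is done.

```bash
ls; mkdir -p pics; cat > h.py <<'E'
import numpy as np, cv2
from plant import sensors, cams, job, finder, manip
from scipy.spatial.transform import Rotation as R
def st():
    return sensors.state()
def T(s):
    M=np.eye(4); q=s["tool_rot"]; M[:3,:3]=R.from_quat([q[1],q[2],q[3],q[0]]).as_matrix(); M[:3,3]=s["tool_pos"]; return M
def K(c):
    f=200/np.tan(np.radians(c["fov_y"])/2); return np.array([[f,0,c["cx"]],[0,f,c["cy"]],[0,0,1]])
def grab(name):
    s=st(); p,d=cams.grab_frame(name); c=cams.calibration(name)
    P=c["pose"] if "pose" in c else T(s)@np.array(c["hand_eye"])
    return p,d,c,np.array(P)
def cloud(d,c,P):
    v,u=np.mgrid[0:400,0:640]; k=K(c); 
    xd=(u-k[0,2])/k[0,0]; yd=(v-k[1,2])/k[1,1]; x,y=xd.copy(),yd.copy()
    for _ in range(15):
        g=1+c["k1"]*(x*x+y*y); x,y=xd/g,yd/g
    X=np.stack([x*d,y*d,d],-1); W=X@P[:3,:3].T+P[:3,3]; W[d==0]=np.nan; return W
def save(n,p,crop=None,sc=1):
    if crop: a,b,e,f=crop; p=p[b:f,a:e]
    cv2.imwrite(f"pics/{n}.png",cv2.resize(p[:,:,::-1],None,fx=sc,fy=sc,interpolation=cv2.INTER_CUBIC))
E
python3 - <<'E'
from h import *
print(st())
for n in ["top","side"]:
    p,d,c,P=grab(n); W=cloud(d,c,P); np.savez(f"{n}.npz",p=p,W=W); save(n+"0",p,sc=1.25)
    print(n,c["fov_y"],c["k1"],P.round(3).tolist())
    for t in ["shim_center","tray","tray_edge","saddle","saddle_stop","wrench","socket","mallet","spray","jar"]:
        print(t,[(np.round(r["position"],3).tolist(),round(r["score"],2)) for r in finder.look_for(n,t)])
E
```

```text
pics
{'time': 0.0, 'joint_pos': array([ 9.86999059e-01,  5.33557404e-02,  1.61427827e+00, -6.86374925e-06,
        1.47598162e+00, -1.18999393e-01]), 'joint_vel': array([ 0.0006554 ,  0.00082585, -0.00122341,  0.00041611, -0.0007242 ,
       -0.00025294]), 'joint_efforts': array([-7.95595952e-04, -3.93698359e+01, -3.70166624e+01, -1.85598788e-04,
        7.44982157e-03,  1.26256072e-06]), 'tool_pos': array([0.27981294, 0.55818085, 0.2300731 ]), 'tool_rot': array([-3.44957271e-04,  2.30312193e-01,  9.73116268e-01, -9.50852339e-04]), 'contact_force': array([ 0.48637127,  0.09682845, -0.91739069]), 'ft_torque': array([ 0.00113226, -0.01593996, -0.01430706]), 'gripper_width': 0.9974784426721127}
top 57.44165104013556 -0.08249993170479826 [[0.014, -0.989, 0.148, 0.427], [-1.0, -0.012, 0.011, 0.001], [-0.009, -0.148, -0.989, 1.256], [0.0, 0.0, 0.0, 1.0]]
shim_center [([0.573, 0.183, 0.065], 0.94), ([0.667, 0.32, 0.004], 0.82), ([0.491, 0.308, 0.001], 0.66)]
tray [([0.604, 0.167, 0.059], 0.7)]
tray_edge [([0.612, 0.165, 0.057], 0.57)]
saddle [([0.548, -0.163, 0.054], 0.8)]
saddle_stop [([0.
[... 202 characters left out ...]
, 0.75)]
jar [([0.784, -0.012, 0.076], 0.56)]
side 48.52429706003072 0.021103444477209486 [[-0.999, -0.045, 0.029, 0.567], [-0.053, 0.739, -0.671, 1.038], [0.008, -0.672, -0.741, 1.194], [0.0, 0.0, 0.0, 1.0]]
shim_center [([0.671, 0.326, -0.002], 0.82), ([0.494, 0.312, 0.001], 0.6)]
tray [([0.614, 0.212, 0.061], 0.92)]
tray_edge [([0.612, 0.211, 0.061], 0.77)]
saddle [([0.553, -0.144, 0.061], 0.71)]
saddle_stop [([0.552, -0.145, 0.057], 0.77)]
wrench [([0.456, 0.003, 0.004], 0.79), ([0.787, 0.004, 0.053], 0.72), ([0.552, -0.143, 0.06], 0.52)]
socket [([0.69, 0.005, 0.026], 0.46)]
mallet [([0.488, 0.468, 0.035], 0.81)]
spray [([0.458, -0.419, 0.095], 0.68)]
jar [([0.787, 0.003, 0.056], 0.71)]
```

View pics/top0.png

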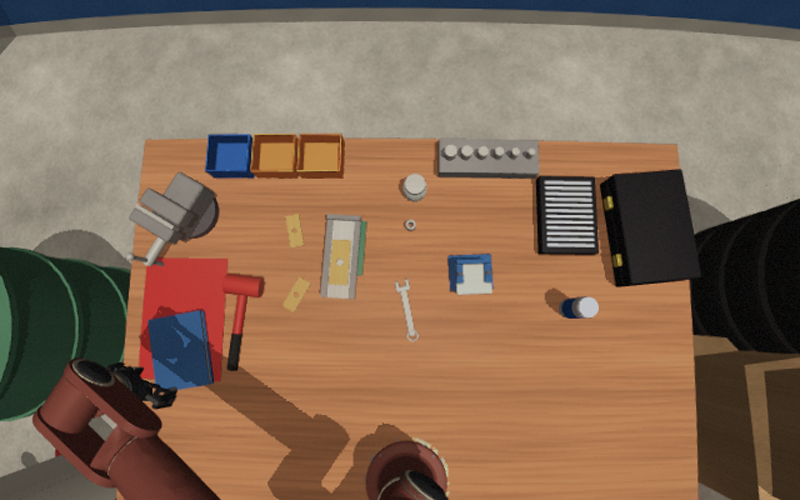

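View pics/side0.png

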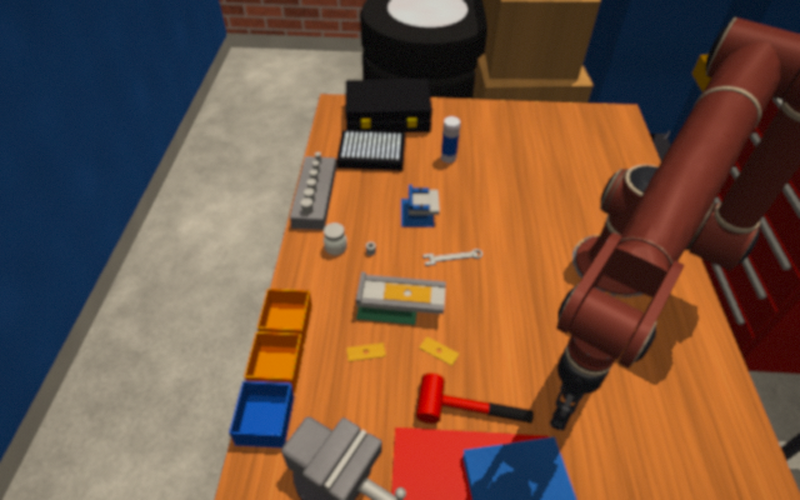

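Top picture (800 px wide): three brass plates. One lies in the tray at (340,262); two others lie on the bench at (293,230) and (296,294). The one in the tray is the largest and is the only one in a tray, so it is the shim. The tray's front edge faces the robot at (338,297). The saddle is at (471,273) with its stop on the far side. I'll measure all this and confirm with an enlarged crop.

```bash
python3 - <<'E'
from h import *
z=np.load("top.npz"); p,W=z["p"],z["W"]
hsv=cv2.cvtColor(p,cv2.COLOR_RGB2HSV)
save("crop1",p,(220,150,400,260),4.2)
# brass plates: size
m=((hsv[...,0]>15)&(hsv[...,0]<28)&(hsv[...,1]>90)&(hsv[...,2]>150)).astype(np.uint8)
m[:, :200]=0; m[:,310:]=0; m[:150]=0; m[260:]=0
n,l,s,c=cv2.connectedComponentsWithStats(m)
for i in range(1,n):
    if s[i,4]>60:
        Q=W[l==i]; Q=Q[~np.isnan(Q[:,0])]; r=cv2.minAreaRect(Q[:,:2].astype(np.float32)*1000); print(c[i].round(0),r,np.nanmedian(Q[:,2]))
# tray & saddle surfaces
for name,(x0,x1,y0,y1) in dict(tray=(.45,.78,.09,.25),saddle=(.45,.65,-.25,-.08)).items():
    k=(W[...,0]>x0)&(W[...,0]<x1)&(W[...,1]>y0)&(W[...,1]<y1)&(W[...,2]>.03)
    Q=W[k]; print(name,np.histogram(Q[:,2],bins=np.arange(.03,.11,.004)))
    r=cv2.minAreaRect(Q[:,:2].astype(np.float32)*1000); print(r)
E
```

```text
[235. 184.] ((671.1898803710938, 323.30706787109375), (93.69803619384766, 40.574989318847656), 12.44558334350586) 0.0012884203906115
[271. 210.] ((576.4386596679688, 182.822509765625), (49.92457962036133, 118.26811981201172), 87.91649627685547) 0.062000567327127776
[237. 235.] ((492.18914794921875, 310.37884521484375), (40.758079528808594, 93.94585418701172), 61.16178894042969) 0.0016798374946958017
tray (array([  0,   0,   0,   5,   9,  19, 205, 776, 650,  92,  65,  29,   1,
         0,   0,   0,   0,   0,   0]), array([0.03 , 0.034, 0.038, 0.042, 0.046, 0.05 , 0.054, 0.058, 0.062,
       0.066, 0.07 , 0.074, 0.078, 0.082, 0.086, 0.09 , 0.094, 0.098,
       0.102, 0.106]))
((590.78369140625, 179.61639404296875), (91.28382873535156, 221.01612854003906), 86.83905792236328)
saddle (array([  0,   3,   3,  13,  34, 253, 207,  43,  92,  26,  44,  60,   5,
         0,   0,   0,   0,   0,   0]), array([0.03 , 0.034, 0.038, 0.042, 0.046, 0.05 , 0.054, 0.058, 0.062,
       0.066, 0.07 , 0.074, 0.078, 0.082, 0.086, 0.09 , 0.094, 0.098,
       0.102, 0.106]))
((541.4719848632812, -171.63478088378906), (90.18508911132812, 89.79822540283203), 2.831099510192871)
```

View pics/crop1.png

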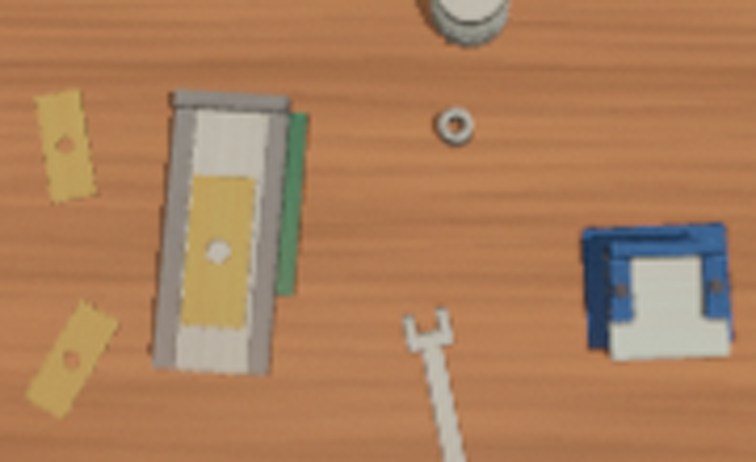

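The crop shows the tray plate at about (218,250). It measures 118x50 mm with the hole in its middle, and the two bench plates are only 94x41, so the tray plate is confirmed as the largest.

Plan:
- **Slide:** push the shim's back end with the closed fingertips.
- **Pinch:** straddle the overhang tool-down and grip it across its 50 mm width in front of the edge.
- **Place:** do the same in front of the saddle.

First I need a closer look with the wrist camera.

```bash
cat >> h.py <<'E'
def rel(pos,yaw,s=None):
    """rows to world pos, tool down, jaws (tool y) along world dir yaw+90deg (mod 180); yaw deg"""
    s=s or st(); M=T(s)
    best=None
    for a in (yaw,yaw+180):
        a=np.radians(a); y=np.array([-np.sin(a),np.cos(a),0]); z=np.array([0,0,-1.]); x=np.cross(y,z)
        w=np.degrees(R.from_matrix(M[:3,:3].T@np.stack([x,y,z],1)).as_rotvec())
        if best is None or np.linalg.norm(w)<np.linalg.norm(best): best=w
    d=M[:3,:3].T@(np.array(pos)-M[:3,3])
    print("d",d.round(4).tolist(),"w",best.round(2).tolist())
E
python3 - <<'E'
from h import *
print(np.round(cams.calibration("wrist")["hand_eye"],3).tolist(),cams.calibration("wrist")["fov_y"],manip.tcp_to_grasp)
rel((.55,.18,.36),-3); rel((.6,.18,.36),-3)
E
```

```text
[[-0.0, -0.962, -0.273, 0.069], [1.0, -0.001, 0.001, -0.001], [-0.001, -0.273, 0.962, -0.143], [0.0, 0.0, 0.0, 1.0]] 68.59540187531222 0.0187
d [-0.411, -0.2176, -0.1287] w [-0.0, -0.0, -23.63]
d [-0.4557, -0.1951, -0.1287] w [-0.0, -0.0, -23.63]
```

```bash
python3 -c "
from h import *
rel((.52,.18,.25),-3)"; python3 -m pendant '[{"dx":-0.04,"dy":-0.02,"dz":-0.02,"wz":-2,"hand":-1},{"dx":-0.077,"dy":-0.046,"dz":-0.02,"wz":-6,"hand":-1},{"dx":-0.115,"dy":-0.069,"dz":-0.02,"wz":-10,"hand":-1},{"dx":-0.154,"dy":-0.092,"dz":-0.02,"wz":-14,"hand":-1},{"dx":-0.192,"dy":-0.115,"dz":-0.02,"wz":-18,"hand":-1},{"dx":-0.23,"dy":-0.138,"dz":-0.02,"wz":-21,"hand":-1},{"dx":-0.269,"dy":-0.161,"dz":-0.02,"wz":-23.6,"hand":-1},{"dx":-0.307,"dy":-0.184,"dz":-0.02,"wz":-23.6,"hand":-1},{"dx":-0.345,"dy":-0.207,"dz":-0.02,"wz":-23.6,"hand":-1},{"dx":-0.384,"dy":-0.231,"dz":-0.02,"wz":-23.6,"hand":-1},{"dx":-0.384,"dy":-0.231,"dz":-0.02,"wz":-23.6,"hand":-1},{"dx":-0.384,"dy":-0.231,"dz":-0.02,"wz":-23.6,"hand":-1},{"dx":-0.384,"dy":-0.231,"dz":-0.02,"wz":-23.6,"hand":-1}]'; python3 - <<'E'
from h import *
s=st(); print(s["tool_pos"],s["joint_vel"].round(3),s["gripper_width"])
p,d,c,P=grab("wrist"); W=cloud(d,c,P); np.savez("w1.npz",p=p,W=W,P=P); save("w1",p,sc=1.25)
E
```

```text
d [-0.3842, -0.231, -0.0187] w [-0.0, -0.0, -23.63]
[0.28012278 0.55869185 0.23128174] [-0.     0.001 -0.002 -0.001  0.     0.   ] 0.9983795348375979invalid input
```

View pics/w1.png

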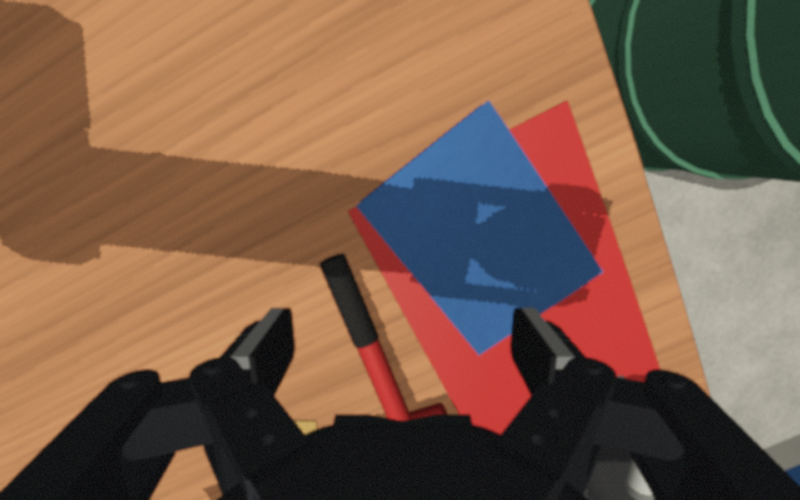

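Wrist view: the camera still looks over the mallet and blue mat, because the rows were refused, probably for missing keys. The fingers cover the bottom of the image, so I'll put the TCP farther ahead, at x=0.62.

```bash
python3 -c "
from h import *
rel((.62,.18,.25),-3)"; python3 -m pendant '[{"wx":0,"wy":0,"wz":-2,"dx":-0.035,"dy":-0.015,"dz":-0.02,"hand":-1},{"wx":0,"wy":0,"wz":-6,"dx":-0.071,"dy":-0.028,"dz":-0.02,"hand":-1},{"wx":0,"wy":0,"wz":-10,"dx":-0.107,"dy":-0.042,"dz":-0.02,"hand":-1},{"wx":0,"wy":0,"wz":-14,"dx":-0.143,"dy":-0.056,"dz":-0.02,"hand":-1},{"wx":0,"wy":0,"wz":-18,"dx":-0.18,"dy":-0.07,"dz":-0.02,"hand":-1},{"wx":0,"wy":0,"wz":-21,"dx":-0.216,"dy":-0.085,"dz":-0.02,"hand":-1},{"wx":0,"wy":0,"wz":-23.6,"dx":-0.253,"dy":-0.1,"dz":-0.02,"hand":-1}]'
```

```text
d [-0.4735, -0.1862, -0.0187] w [-0.0, 0.0, -23.63]
time: 1.73
tool_pos: [0.4624, 0.3544, 0.2515]
tool_rot: [0.0, 0.025, 1.0, 0.0]
contact_force: [0.3, 0.8, -0.5]
gripper_width: 0.007
```

```bash
python3 -c "
from h import *
rel((.62,.18,.25),-3)"; python3 -m pendant '[{"wx":0,"wy":0,"wz":0,"dx":-0.028,"dy":-0.028,"dz":0,"hand":-1},{"wx":0,"wy":0,"wz":0,"dx":-0.056,"dy":-0.056,"dz":0,"hand":-1},{"wx":0,"wy":0,"wz":0,"dx":-0.084,"dy":-0.084,"dz":0,"hand":-1},{"wx":0,"wy":0,"wz":0,"dx":-0.112,"dy":-0.112,"dz":0,"hand":-1},{"wx":0,"wy":0,"wz":0,"dx":-0.14,"dy":-0.14,"dz":0,"hand":-1},{"wx":0,"wy":0,"wz":0,"dx":-0.149,"dy":-0.166,"dz":0,"hand":-1},{"wx":0,"wy":0,"wz":0,"dx":-0.149,"dy":-0.166,"dz":0,"hand":-1},{"wx":0,"wy":0,"wz":0,"dx":-0.149,"dy":-0.166,"dz":0,"hand":-1},{"wx":0,"wy":0,"wz":0,"dx":-0.149,"dy":-0.166,"dz":0,"hand":-1}]'; python3 - <<'E'
from h import *
s=st(); print(s["tool_pos"],s["joint_vel"].round(3),s["gripper_width"])
p,d,c,P=grab("wrist"); W=cloud(d,c,P); np.savez("w2.npz",p=p,W=W,P=P); save("w2",p,sc=1.25)
E
```

```text
d [-0.1662, -0.1663, 0.0015] w [0.02, 0.02, 0.13]
time: 2.48
tool_pos: [0.6013, 0.1825, 0.2513]
tool_rot: [-0.0, 0.027, 1.0, 0.0]
contact_force: [-0.3, -0.1, 0.6]
gripper_width: -0.003
[0.60128487 0.18254024 0.25129344] [ 0.024 -0.005  0.004 -0.001 -0.    -0.002] -0.0031229552849059063
```

View pics/w2.png

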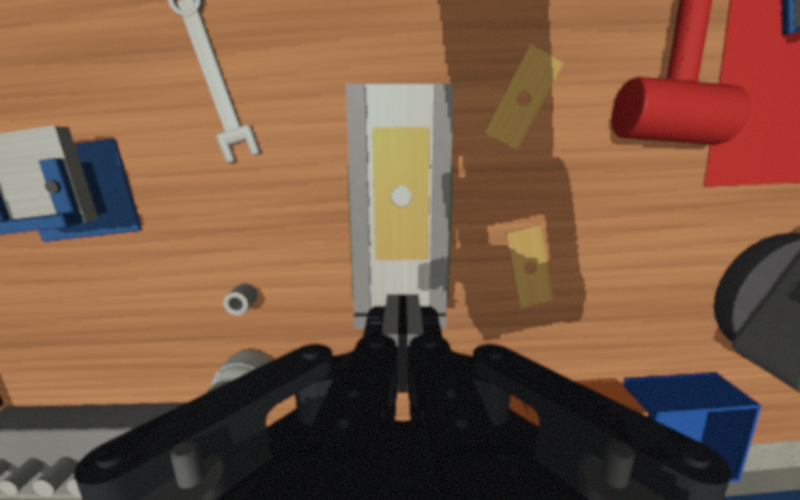

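The wrist view shows the tray squarely. The shim's hole is at (402,196), its front end at row 128, its back end at row 260, and the tray's open edge at row 84. The saddle is at the left. Now I'll fit the geometry.

```bash
cat > fit.py <<'E'
from h import *
def plane(Q):
    """robust z=ax+by+c -> coefficients, rms"""
    m=np.ones(len(Q),bool); A=np.c_[Q[:,:2]-Q[:,:2].mean(0),np.ones(len(Q))]
    for _ in range(4):
        k=np.linalg.lstsq(A[m],Q[m,2],rcond=None)[0]; r=Q[:,2]-A@k; m=abs(r)<max(.001,2*np.std(r[m]))
    return k.round(4),len(Q)
def rays(c,P,uv):
    k=K(c); n=cv2.undistortPoints(np.array(uv,float).reshape(-1,1,2),k,None) if 0 else None
    x=(np.array(uv,float)-[k[0,2],k[1,2]])/k[0,0]; y=x.copy()
    for _ in range(15): y=x/(1+c["k1"]*(y**2).sum(1,keepdims=True))
    return np.c_[y,np.ones(len(y))]@P[:3,:3].T
def onz(c,P,uv,z):
    D=rays(c,P,uv); t=(z-P[2,3])/D[:,2]; return P[:3,3]+t[:,None]*D
E
python3 - <<'E'
from fit import *
z=np.load("w2.npz"); p,W,P=z["p"],z["W"],z["P"]; c=cams.calibration("wrist")
hsv=cv2.cvtColor(p,cv2.COLOR_RGB2HSV).astype(int)
m=((hsv[...,0]>15)&(hsv[...,0]<32)&(hsv[...,1]>90)&(hsv[...,2]>110)).astype(np.uint8)
b=np.zeros_like(m); b[90:220,290:352]=m[90:220,290:352]
ct=max(cv2.findContours(b,0,cv2.CHAIN_APPROX_NONE)[0],key=len)[:,0]
Q=W[b>0]; print("shim plane",plane(Q))
def floor(u0,u1,v0,v1):
    Q=W[v0:v1,u0:u1].reshape(-1,3); return plane(Q[~np.isnan(Q[:,0])])
print("floor front",floor(300,342,70,98),"floor back",floor(300,342,212,232),"bench",floor(200,260,150,200))
for zz in (.060,.062,.064,.066):
    r=cv2.minAreaRect((onz(c,P,ct,zz)[:,:2]*1000).astype(np.float32)); print(zz,r)
# front edge and lip borders in gradient of grayscale
g=cv2.GaussianBlur(cv2.cvtColor(p,cv2.COLOR_RGB2GRAY),(0,0),1).astype(float)
gy=np.gradient(g,axis=0)
E=[(u,55+np.argmax(abs(gy[55:85,u]))) for u in range(300,342,4)]
for zz in (.058,.060,.062): 
    e=onz(c,P,E,zz); k=np.polyfit(e[:,1]-.18,e[:,0],1); print("edge x at y=.18",k)
gx=np.gradient(g,axis=1)
for n,(a,bb) in dict(L=(280,302),R=(340,356)).items():
    V=[v for v in range(75,200,5)]; U=[a+np.argmax(abs(gx[v,a:bb])) for v in V]
    e=onz(c,P,np.c_[U,V],.060); k=np.polyfit(e[:,0]-.55,e[:,1],1); print(n,k, U)
E
```

```text
** On entry to DLASCL parameter number  4 had an illegal value
 ** On entry to DLASCL parameter number  4 had an illegal valueTraceback (most recent call last):
  File "<stdin>", line 7, in <module>
  File "fit.py", line 6, in plane
    k=np.linalg.lstsq(A[m],Q[m,2],rcond=None)[0]; r=Q[:,2]-A@k; m=abs(r)<max(.001,2*np.std(r[m]))
      ~~~~~~~~~~~~~~~^^^^^^^^^^^^^^^^^^^^^^^^
    x, resids, rank, s = _umath_linalg.lstsq(a, b, rcond,
                         ~~~~~~~~~~~~~~~~~~~^^^^^^^^^^^^^
                                             signature=signature)
                                             ^^^^^^^^^^^^^^^^^^^^
    raise LinAlgError("SVD did not converge in Linear Least Squares")
numpy.linalg.LinAlgError: SVD did not converge in Linear Least Squares
```

```bash
sed -i 's/    m=np.ones(len(Q),bool); A=/    Q=Q[~np.isnan(Q[:,0])]; m=np.ones(len(Q),bool); A=/' fit.py
python3 - <<'E'
from fit import *
z=np.load("w2.npz"); p,W,P=z["p"],z["W"],z["P"]; c=cams.calibration("wrist")
hsv=cv2.cvtColor(p,cv2.COLOR_RGB2HSV).astype(int)
m=((hsv[...,0]>15)&(hsv[...,0]<32)&(hsv[...,1]>90)&(hsv[...,2]>110)).astype(np.uint8)
b=np.zeros_like(m); b[90:220,290:352]=m[90:220,290:352]
ct=max(cv2.findContours(b,0,cv2.CHAIN_APPROX_NONE)[0],key=len)[:,0]
Q=W[b>0]; print("shim plane",plane(Q))
def floor(u0,u1,v0,v1): return plane(W[v0:v1,u0:u1].reshape(-1,3))
print("floor front",floor(300,342,70,98),"floor back",floor(300,342,212,232),"bench",floor(200,260,150,200))
for zz in (.060,.062,.064,.066):
    r=cv2.minAreaRect((onz(c,P,ct,zz)[:,:2]*1000).astype(np.float32)); print(zz,r)
g=cv2.GaussianBlur(cv2.cvtColor(p,cv2.COLOR_RGB2GRAY),(0,0),1).astype(float)
gy=np.gradient(g,axis=0); gx=np.gradient(g,axis=1)
E=[(u,55+np.argmax(abs(gy[55:85,u]))) for u in range(300,342,4)]
for zz in (.058,.060,.062): 
    e=onz(c,P,E,zz); k=np.polyfit(e[:,1]-.18,e[:,0],1); print("edge x at y=.18",k)
for n,(a,bb) in dict(L=(280,302),R=(340,356)).items():
    V=[v for v in range(75,200,5)]; U=[a+np.argmax(abs(gx[v,a:bb])) for v in V]
    e=onz(c,P,np.c_[U,V],.060); k=np.polyfit(e[:,0]-.55,e[:,1],1); print(n,k, U)
E
```

```text
shim plane (array([0.0024, 0.0025, 0.0641]), 4239)
floor front (array([-0.0045, -0.0027,  0.061 ]), 1171) floor back (array([ 0.0004, -0.0026,  0.0613]), 836) bench (array([0.0016, 0.0016, 0.001 ]), 2989)
0.06 ((576.7052612304688, 182.29000854492188), (49.09027099609375, 119.62611389160156), 87.04275512695312)
0.062 ((576.4390258789062, 182.3081817626953), (48.79701614379883, 118.91146087646484), 87.04276275634766)
0.064 ((576.1727294921875, 182.32640075683594), (48.50375747680664, 118.19686889648438), 87.04276275634766)
0.066 ((575.906494140625, 182.34463500976562), (48.21051788330078, 117.48223114013672), 87.04276275634766)
edge x at y=.18 [0.05337481 0.48086772]
edge x at y=.18 [0.05337481 0.48117048]
edge x at y=.18 [0.05337481 0.48147324]
L [-0.05312997  0.15423985] [np.int64(293), np.int64(293), np.int64(294), np.int64(294), np.int64(293), np.int64(293), np.int64(293), np.int64(294), np.int64(294), np.int64(294), np.int64(295), np.int64(294), np.int64(294), np.int64(294), np.int64(294), np.int64(295), np.int64(295), np.int64(296), np.int64(295), np.int64(295), np.int64(295), np.int64(295), np.int64(296), np.int64(296), np.int64(296)]
R [-0.00489835  0.213756  ] [np.int64(346), np.int64(346), np.int64(346), np.int64(346), np.int64(346), np.int64(346), np.int64(346), np.int64(346), np.int64(346), np.int64(346), np.int64(346), np.int64(346), np.int64(345), np.int64(345), np.int64(353), np.int64(353), np.int64(354), np.int64(354), np.int64(355), np.int64(355), np.int64(345), np.int64(345), np.int64(345), np.int64(345), np.int64(345)]
```

```bash
python3 -c "
from h import *
rel((.655,.178,.066),-3)"; python3 -m pendant '[{"wx":0,"wy":0,"wz":0,"dx":-0.027,"dy":-0.001,"dz":0.02,"hand":-1},{"wx":0,"wy":0,"wz":0,"dx":-0.0535,"dy":-0.0015,"dz":0.05,"hand":-1},{"wx":0,"wy":0,"wz":0,"dx":-0.0535,"dy":-0.0015,"dz":0.09,"hand":-1},{"wx":0,"wy":0,"wz":0,"dx":-0.0535,"dy":-0.0015,"dz":0.13,"hand":-1},{"wx":0,"wy":0,"wz":0,"dx":-0.0535,"dy":-0.0015,"dz":0.16,"hand":-1},{"wx":0,"wy":0,"wz":0,"dx":-0.0535,"dy":-0.0015,"dz":0.178,"hand":-1},{"wx":0,"wy":0,"wz":0,"dx":-0.0535,"dy":-0.0015,"dz":0.184,"hand":-1},{"wx":0,"wy":0,"wz":0,"dx":-0.0535,"dy":-0.0015,"dz":0.184,"hand":-1},{"wx":0,"wy":0,"wz":0,"dx":-0.0535,"dy":-0.0015,"dz":0.184,"hand":-1},{"wx":0,"wy":0,"wz":0,"dx":-0.0535,"dy":-0.0015,"dz":0.184,"hand":-1}]'; python3 -c "
from h import *
rel((.655,.178,.062),-3)"
```

```text
d [-0.0542, -0.0023, 0.1853] w [0.02, -0.01, 0.02]
time: 3.37
tool_pos: [0.6564, 0.1788, 0.0702]
tool_rot: [0.002, 0.026, 1.0, 0.0]
contact_force: [0.5, 0.1, 1.1]
gripper_width: 0.001
d [0.0014, -0.0009, 0.0082] w [0.06, 0.25, 0.02]
```

```bash
python3 -m pendant '[{"wx":0,"wy":0,"wz":0,"dx":0,"dy":0,"dz":0.002,"hand":-1},{"wx":0,"wy":0,"wz":0,"dx":0,"dy":0,"dz":0.003,"hand":-1},{"wx":0,"wy":0,"wz":0,"dx":0,"dy":0,"dz":0.004,"hand":-1},{"wx":0,"wy":0,"wz":0,"dx":0,"dy":0,"dz":0.004,"hand":-1},{"wx":0,"wy":0,"wz":0,"dx":0,"dy":0,"dz":0.004,"hand":-1},{"wx":0,"wy":0,"wz":0,"dx":0,"dy":0,"dz":0.004,"hand":-1}]'
```

```text
time: 3.87
tool_pos: [0.6549, 0.1778, 0.0634]
tool_rot: [0.0, 0.026, 1.0, -0.0]
contact_force: [0.1, 0.9, -0.8]
gripper_width: -0.001
```

Down in 1 mm steps until it touches the floor.

```bash
python3 -m pendant '[{"wx":0,"wy":0,"wz":0,"dx":0,"dy":0,"dz":0.001,"hand":-1},{"wx":0,"wy":0,"wz":0,"dx":0,"dy":0,"dz":0.0015,"hand":-1},{"wx":0,"wy":0,"wz":0,"dx":0,"dy":0,"dz":0.0015,"hand":-1},{"wx":0,"wy":0,"wz":0,"dx":0,"dy":0,"dz":0.0015,"hand":-1}]'; python3 -m pendant '[{"wx":0,"wy":0,"wz":0,"dx":0,"dy":0,"dz":0.0005,"hand":-1},{"wx":0,"wy":0,"wz":0,"dx":0,"dy":0,"dz":0.0007,"hand":-1},{"wx":0,"wy":0,"wz":0,"dx":0,"dy":0,"dz":0.0007,"hand":-1}]'
```

```text
time: 4.2
tool_pos: [0.6548, 0.1779, 0.0616]
tool_rot: [-0.0, 0.026, 1.0, -0.0]
contact_force: [-0.1, -0.3, -0.2]
gripper_width: -0.001
time: 4.45
tool_pos: [0.6548, 0.1779, 0.061]
tool_rot: [-0.0, 0.026, 1.0, -0.0]
contact_force: [-0.2, 0.1, -0.3]
gripper_width: -0.004
```

```bash
python3 -m pendant '[{"wx":0,"wy":0,"wz":0,"dx":0,"dy":0,"dz":0.0005,"hand":-1},{"wx":0,"wy":0,"wz":0,"dx":0,"dy":0,"dz":0.0007,"hand":-1},{"wx":0,"wy":0,"wz":0,"dx":0,"dy":0,"dz":0.0007,"hand":-1}]'; python3 -m pendant '[{"wx":0,"wy":0,"wz":0,"dx":0,"dy":0,"dz":0.0005,"hand":-1},{"wx":0,"wy":0,"wz":0,"dx":0,"dy":0,"dz":0.0007,"hand":-1},{"wx":0,"wy":0,"wz":0,"dx":0,"dy":0,"dz":0.0007,"hand":-1}]'
```

```text
time: 4.7
tool_pos: [0.6548, 0.1779, 0.0603]
tool_rot: [-0.0, 0.026, 1.0, -0.0]
contact_force: [-0.2, -1.0, 0.0]
gripper_width: -0.0
time: 4.95
tool_pos: [0.6549, 0.1779, 0.0602]
tool_rot: [0.0, 0.026, 1.0, -0.0]
contact_force: [-1.7, -0.7, 2.8]
gripper_width: -0.001
```

Floor contact at TCP z=0.060, which agrees with the depth reading. I'll raise the tip 1.2 mm and push along tool +x, the channel axis.

```bash
python3 -m pendant '[{"wx":0,"wy":0,"wz":0,"dx":0,"dy":0,"dz":-0.0013,"hand":-1},{"wx":0,"wy":0,"wz":0,"dx":0,"dy":0,"dz":-0.0013,"hand":-1},{"wx":0,"wy":0,"wz":0,"dx":0.004,"dy":0,"dz":-0.0013,"hand":-1},{"wx":0,"wy":0,"wz":0,"dx":0.006,"dy":0,"dz":-0.0013,"hand":-1},{"wx":0,"wy":0,"wz":0,"dx":0.008,"dy":0,"dz":-0.0013,"hand":-1},{"wx":0,"wy":0,"wz":0,"dx":0.010,"dy":0,"dz":-0.0013,"hand":-1},{"wx":0,"wy":0,"wz":0,"dx":0.012,"dy":0,"dz":-0.0013,"hand":-1},{"wx":0,"wy":0,"wz":0,"dx":0.015,"dy":0,"dz":-0.0013,"hand":-1},{"wx":0,"wy":0,"wz":0,"dx":0.018,"dy":0,"dz":-0.0013,"hand":-1},{"wx":0,"wy":0,"wz":0,"dx":0.021,"dy":0,"dz":-0.0013,"hand":-1},{"wx":0,"wy":0,"wz":0,"dx":0.024,"dy":0,"dz":-0.0013,"hand":-1},{"wx":0,"wy":0,"wz":0,"dx":0.027,"dy":0,"dz":-0.0013,"hand":-1},{"wx":0,"wy":0,"wz":0,"dx":0.03,"dy":0,"dz":-0.0013,"hand":-1}]'; python3 - <<'E'
from h import *
p,d,c,P=grab("wrist"); save("w3",p,(180,20,460,260),2.4)
E
```

```text
time: 6.03
tool_pos: [0.6246, 0.1795, 0.0611]
tool_rot: [0.0, 0.026, 1.0, 0.0]
contact_force: [-0.2, 0.8, 0.5]
gripper_width: -0.0
```

View pics/w3.png

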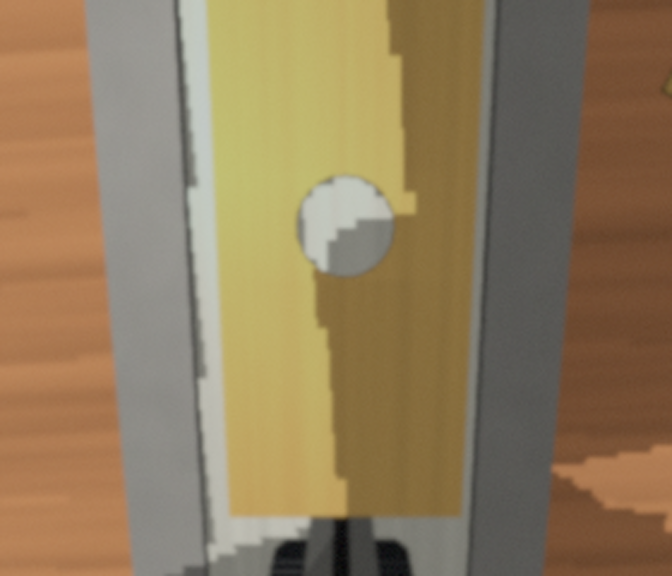

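The crop shows the shim flat in the channel. Its back end, at about (345,516), is against the fingertip and its hole is at (345,225). The push is working, so I'll continue.

```bash
python3 -m pendant '[{"wx":0,"wy":0,"wz":0,"dx":0.003,"dy":0,"dz":0,"hand":-1},{"wx":0,"wy":0,"wz":0,"dx":0.007,"dy":0,"dz":0,"hand":-1},{"wx":0,"wy":0,"wz":0,"dx":0.011,"dy":0,"dz":0,"hand":-1},{"wx":0,"wy":0,"wz":0,"dx":0.015,"dy":0,"dz":0,"hand":-1},{"wx":0,"wy":0,"wz":0,"dx":0.019,"dy":0,"dz":0,"hand":-1},{"wx":0,"wy":0,"wz":0,"dx":0.023,"dy":0,"dz":0,"hand":-1},{"wx":0,"wy":0,"wz":0,"dx":0.027,"dy":0,"dz":0,"hand":-1},{"wx":0,"wy":0,"wz":0,"dx":0.031,"dy":0,"dz":0,"hand":-1},{"wx":0,"wy":0,"wz":0,"dx":0.035,"dy":0,"dz":0,"hand":-1},{"wx":0,"wy":0,"wz":0,"dx":0.038,"dy":0,"dz":0,"hand":-1},{"wx":0,"wy":0,"wz":0,"dx":0.041,"dy":0,"dz":0,"hand":-1},{"wx":0,"wy":0,"wz":0,"dx":0.043,"dy":0,"dz":0,"hand":-1},{"wx":0,"wy":0,"wz":0,"dx":0.045,"dy":0,"dz":0,"hand":-1},{"wx":0,"wy":0,"wz":0,"dx":0.045,"dy":0,"dz":0,"hand":-1}]'; cat > shim.py <<'E'
from fit import *
def brass(name,z,x0,x1,y0,y1):
    p,d,c,P=grab(name); W=cloud(d,c,P); hsv=cv2.cvtColor(p,cv2.COLOR_RGB2HSV).astype(int)
    g=onz(c,P,np.stack(np.meshgrid(np.arange(640),np.arange(400)),-1).reshape(-1,2),z).reshape(400,640,3)
    m=(hsv[...,0]>14)&(hsv[...,0]<34)&(hsv[...,1]>70)&(hsv[...,2]>70)&(g[...,0]>x0)&(g[...,0]<x1)&(g[...,1]>y0)&(g[...,1]<y1)&(abs(W[...,2]-z)<.012)
    m=cv2.morphologyEx(m.astype(np.uint8),cv2.MORPH_OPEN,np.ones((3,3)))
    cs=cv2.findContours(m,0,cv2.CHAIN_APPROX_NONE)[0]; ct=max(cs,key=cv2.contourArea)[:,0]
    r=cv2.minAreaRect((onz(c,P,ct,z)[:,:2]*1000).astype(np.float32)); print(name,np.round(r[0],1),np.round(r[1],1),round(r[2],2),"plane",plane(W[m>0]))
    return p,W,m,P
E
python3 - <<'E'
from shim import *
brass("top",.063,.4,.7,.12,.24); brass("wrist",.063,.4,.7,.12,.24)
E
```

```text
time: 7.25
tool_pos: [0.5796, 0.1819, 0.061]
tool_rot: [-0.0, 0.026, 1.0, 0.0]
contact_force: [0.5, -0.0, 0.1]
gripper_width: 0.002
top [543.8 195.7] [26.2 26.5] 2.08 plane (array([-0.098 ,  0.0025,  0.0623]), 69)
wrist [516.2 185.9] [ 50.5 107.6] 86.8 plane (array([0.0016, 0.001 , 0.064 ]), 23820)
```

```bash
python3 -m pendant '[{"wx":0,"wy":0,"wz":0,"dx":0.002,"dy":0,"dz":0,"hand":-1},{"wx":0,"wy":0,"wz":0,"dx":0.004,"dy":0,"dz":0,"hand":-1},{"wx":0,"wy":0,"wz":0,"dx":0.006,"dy":0,"dz":0,"hand":-1},{"wx":0,"wy":0,"wz":0,"dx":0.0075,"dy":0,"dz":0,"hand":-1},{"wx":0,"wy":0,"wz":0,"dx":0.009,"dy":0,"dz":0,"hand":-1},{"wx":0,"wy":0,"wz":0,"dx":0.009,"dy":0,"dz":0,"hand":-1},{"wx":0,"wy":0,"wz":0,"dx":0.004,"dy":0,"dz":0,"hand":-1},{"wx":0,"wy":0,"wz":0,"dx":0.0,"dy":0,"dz":-0.02,"hand":-1},{"wx":0,"wy":0,"wz":0,"dx":0.0,"dy":0,"dz":-0.06,"hand":-1},{"wx":0,"wy":0,"wz":0,"dx":0.0,"dy":0,"dz":-0.10,"hand":-1},{"wx":0,"wy":0,"wz":0,"dx":0.0,"dy":0,"dz":-0.14,"hand":0.5},{"wx":0,"wy":0,"wz":0,"dx":0.0,"dy":0,"dz":-0.14,"hand":1},{"wx":0,"wy":0,"wz":0,"dx":0.0,"dy":0,"dz":-0.14,"hand":1},{"wx":0,"wy":0,"wz":0,"dx":0.0,"dy":0,"dz":-0.14,"hand":1},{"wx":0,"wy":0,"wz":0,"dx":0.0,"dy":0,"dz":-0.14,"hand":1}]'; python3 - <<'E'
from shim import *
p,W,m,P=brass("wrist",.063,.4,.7,.12,.24)
c=cams.calibration("wrist")
save("w4",p,sc=1)
g=cv2.GaussianBlur(cv2.cvtColor(p,cv2.COLOR_RGB2GRAY),(0,0),1).astype(float)
# lips front corners: tray edge from depth: points near z~.064 lips, min x
k=(abs(W[...,2]-.064)<.006)&(W[...,1]>.13)&(W[...,1]<.235)&(m==0)&(W[...,0]>.4)&(W[...,0]<.6)
for y0 in (.14,.147,.215,.225):
    q=W[k&(abs(W[...,1]-y0)<.004)]; print(y0,len(q),np.nanpercentile(q[:,0],1) if len(q) else None)
E
```

```text
time: 8.6
tool_pos: [0.5789, 0.1816, 0.1987]
tool_rot: [-0.002, 0.026, 1.0, -0.0]
contact_force: [-0.6, -0.4, -0.3]
gripper_width: 0.709
wrist [500.3 186.6] [ 50.6 119.7] 86.6 plane (array([0.0015, 0.0015, 0.064 ]), 7122)
0.14 859 0.480668544349081
0.147 1101 0.48003601357612274
0.215 1057 0.48398884559593774
0.225 866 0.48371374046645177
```

View pics/w4.png

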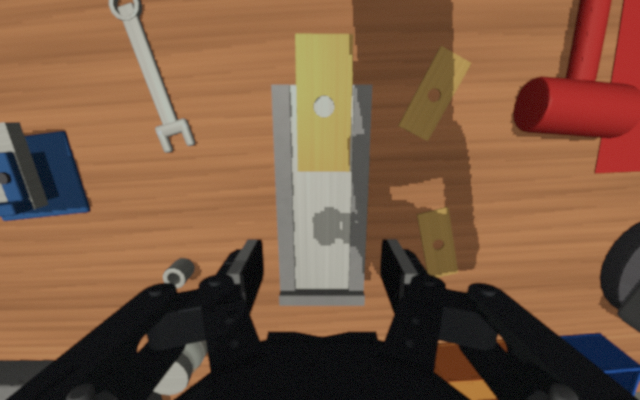

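The shim overhangs the front edge by about 41 mm: its front end is at row 34 and the tray edge at row 86. It lies flat and centred in the channel. Next I straddle the overhang from above.

```bash
python3 -c "
from h import *
rel((.4605,.1888,.1),-3.3);rel((.4605,.1888,.0405),-3.3)"
```

```text
d [0.1181, 0.001, 0.0988] w [-0.06, -0.24, 0.27]
d [0.1178, 0.0011, 0.1583] w [-0.06, -0.24, 0.27]
```

```bash
python3 -m pendant '[{"wx":0,"wy":0,"wz":0.3,"dx":0.035,"dy":0.001,"dz":0,"hand":1},{"wx":0,"wy":0,"wz":0.3,"dx":0.075,"dy":0.001,"dz":0.02,"hand":1},{"wx":0,"wy":0,"wz":0.3,"dx":0.11,"dy":0.001,"dz":0.05,"hand":1},{"wx":0,"wy":0,"wz":0.3,"dx":0.119,"dy":0.001,"dz":0.08,"hand":1},{"wx":0,"wy":0,"wz":0.3,"dx":0.119,"dy":0.001,"dz":0.1,"hand":1},{"wx":0,"wy":0,"wz":0.3,"dx":0.119,"dy":0.001,"dz":0.1,"hand":1},{"wx":0,"wy":0,"wz":0.3,"dx":0.119,"dy":0.001,"dz":0.1,"hand":1},{"wx":0,"wy":0,"wz":0.3,"dx":0.119,"dy":0.001,"dz":0.1,"hand":1},{"wx":0,"wy":0,"wz":0.3,"dx":0.119,"dy":0.001,"dz":0.1,"hand":1}]'; python3 - <<'E'
from shim import *
rel((.4605,.1888,.0405),-3.3)
p,W,m,P=brass("wrist",.063,.4,.7,.12,.24); save("w5",p,sc=1)
rel((.4605,.1888,.0405),-3.3)
E
```

```text
time: 9.4
tool_pos: [0.4631, 0.1894, 0.1031]
tool_rot: [0.002, 0.029, 1.0, 0.0]
contact_force: [-0.3, -0.2, 0.6]
gripper_width: 0.998
d [0.0027, -0.0008, 0.0625] w [0.05, 0.18, -0.05]
wrist [496.5 186.7] [ 51.2 112.3] 86.6 plane (array([0.0004, 0.0002, 0.0642]), 9819)
d [0.0027, -0.0009, 0.0626] w [0.06, 0.2, -0.05]
```

View pics/w5.png

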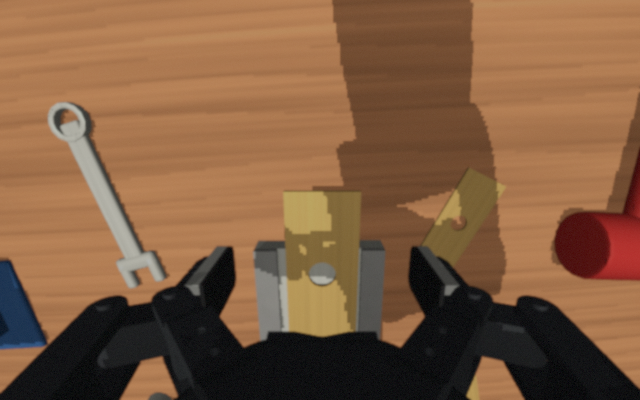

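The two fingers are symmetric about column 322, and the shim's front end at row 192 is centred on it. I'll descend and close in small steps.

```bash
python3 -m pendant '[{"wx":0,"wy":0,"wz":0,"dx":0.0005,"dy":-0.0005,"dz":0.015,"hand":1},{"wx":0,"wy":0,"wz":0,"dx":0.0005,"dy":-0.0005,"dz":0.035,"hand":1},{"wx":0,"wy":0,"wz":0,"dx":0.0005,"dy":-0.0005,"dz":0.05,"hand":1},{"wx":0,"wy":0,"wz":0,"dx":0.0005,"dy":-0.0005,"dz":0.06,"hand":1},{"wx":0,"wy":0,"wz":0,"dx":0.0005,"dy":-0.0005,"dz":0.06,"hand":1},{"wx":0,"wy":0,"wz":0,"dx":0.0005,"dy":-0.0005,"dz":0.06,"hand":0.6},{"wx":0,"wy":0,"wz":0,"dx":0.0005,"dy":-0.0005,"dz":0.06,"hand":0.4},{"wx":0,"wy":0,"wz":0,"dx":0.0005,"dy":-0.0005,"dz":0.06,"hand":0.3},{"wx":0,"wy":0,"wz":0,"dx":0.0005,"dy":-0.0005,"dz":0.06,"hand":0.25},{"wx":0,"wy":0,"wz":0,"dx":0.0005,"dy":-0.0005,"dz":0.06,"hand":0.25}]'; python3 -c "
from h import *
rel((.4605,.1888,.0405),-3.3)"
```

```text
time: 10.28
tool_pos: [0.4612, 0.1888, 0.0419]
tool_rot: [0.001, 0.029, 1.0, 0.0]
contact_force: [0.1, -0.2, 0.3]
gripper_width: 0.627
d [0.0007, -0.0001, 0.0014] w [0.02, 0.08, -0.03]
```

```bash
python3 -m pendant '[{"wx":0,"wy":0,"wz":0,"dx":0,"dy":0,"dz":0.001,"hand":0.2},{"wx":0,"wy":0,"wz":0,"dx":0,"dy":0,"dz":0.001,"hand":0.18},{"wx":0,"wy":0,"wz":0,"dx":0,"dy":0,"dz":0.001,"hand":0.17},{"wx":0,"wy":0,"wz":0,"dx":0,"dy":0,"dz":0.001,"hand":0.16}]';  python3 -m pendant '[{"wx":0,"wy":0,"wz":0,"dx":0,"dy":0,"dz":0,"hand":0.12},{"wx":0,"wy":0,"wz":0,"dx":0,"dy":0,"dz":0,"hand":0.08},{"wx":0,"wy":0,"wz":0,"dx":0,"dy":0,"dz":0,"hand":0},{"wx":0,"wy":0,"wz":0,"dx":0,"dy":0,"dz":0,"hand":-0.3},{"wx":0,"wy":0,"wz":0,"dx":0,"dy":0,"dz":0,"hand":-1},{"wx":0,"wy":0,"wz":0,"dx":0,"dy":0,"dz":0,"hand":-1}]'
```

```text
time: 10.62
tool_pos: [0.4607, 0.1887, 0.0402]
tool_rot: [0.0, 0.029, 1.0, 0.0]
contact_force: [-0.3, 0.8, 0.1]
gripper_width: 0.578
time: 11.12
tool_pos: [0.4608, 0.1888, 0.0402]
tool_rot: [0.0, 0.029, 1.0, 0.0]
contact_force: [-1.7, 0.7, 3.7]
gripper_width: 0.561
```

Gripped, with the opening stopped at the shim's width and only 3.7 N at the wrist. Now I lift.

```bash
python3 -m pendant '[{"wx":0,"wy":0,"wz":0,"dx":0,"dy":0,"dz":-0.002,"hand":-1},{"wx":0,"wy":0,"wz":0,"dx":0,"dy":0,"dz":-0.005,"hand":-1},{"wx":0,"wy":0,"wz":0,"dx":0,"dy":0,"dz":-0.01,"hand":-1},{"wx":0,"wy":0,"wz":0,"dx":0,"dy":0,"dz":-0.02,"hand":-1},{"wx":0,"wy":0,"wz":0,"dx":0,"dy":0,"dz":-0.035,"hand":-1},{"wx":0,"wy":0,"wz":0,"dx":0,"dy":0,"dz":-0.05,"hand":-1},{"wx":0,"wy":0,"wz":0,"dx":0,"dy":0,"dz":-0.065,"hand":-1},{"wx":0,"wy":0,"wz":0,"dx":0,"dy":0,"dz":-0.08,"hand":-1},{"wx":0,"wy":0,"wz":0,"dx":0,"dy":0,"dz":-0.09,"hand":-1},{"wx":0,"wy":0,"wz":0,"dx":0,"dy":0,"dz":-0.09,"hand":-1},{"wx":0,"wy":0,"wz":0,"dx":0,"dy":0,"dz":-0.09,"hand":-1}]'; python3 - <<'E'
from shim import *
s=st(); print(s["tool_pos"],s["contact_force"],s["ft_torque"])
p,d,c,P=grab("side"); save("s2",p,(220,120,460,300),3)
p,d,c,P=grab("wrist"); W=cloud(d,c,P); hsv=cv2.cvtColor(p,cv2.COLOR_RGB2HSV).astype(int)
m=(hsv[...,0]>14)&(hsv[...,0]<34)&(hsv[...,1]>70)&(hsv[...,2]>70)&(W[...,2]>.1); print(m.sum(),plane(W[m]) if m.sum() else 0, np.nanmin(W[m][:,0]),np.nanmax(W[m][:,0]))
E
```

```text
time: 12.03
tool_pos: [0.461, 0.1888, 0.1307]
tool_rot: [0.001, 0.029, 1.0, 0.0]
contact_force: [0.1, -0.0, -1.9]
gripper_width: 0.56
[0.46095942 0.18875571 0.13066415] [ 0.13132839 -0.0451611  -1.85210621] [ 0.01786252  0.05198295 -0.07414851]
10926 (array([-0.0135,  0.0015,  0.153 ]), 10926) 0.43844891846667994 0.49470808011393064
```

View pics/s2.png

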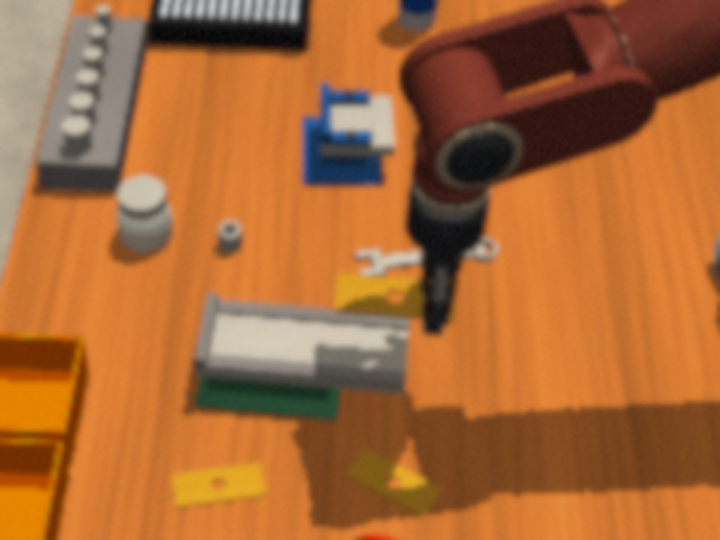

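The shim is off the tray, held at its front end and level to within 0.8°. The wrench, socket and other things haven't moved. Next is a viewing pose over the saddle.

```bash
python3 -c "
from h import *
rel((.60,-.168,.25),2)"; python3 -m pendant '[{"wx":0,"wy":0,"wz":0,"dx":0,"dy":-0.01,"dz":-0.02,"hand":-1},{"wx":0,"wy":0,"wz":-0.5,"dx":-0.01,"dy":-0.035,"dz":-0.05,"hand":-1},{"wx":0,"wy":0,"wz":-1,"dx":-0.02,"dy":-0.065,"dz":-0.075,"hand":-1},{"wx":0,"wy":0,"wz":-1.5,"dx":-0.03,"dy":-0.1,"dz":-0.095,"hand":-1},{"wx":0,"wy":0,"wz":-2,"dx":-0.045,"dy":-0.135,"dz":-0.11,"hand":-1},{"wx":0,"wy":0,"wz":-2.5,"dx":-0.06,"dy":-0.17,"dz":-0.12,"hand":-1},{"wx":0,"wy":0,"wz":-3,"dx":-0.075,"dy":-0.205,"dz":-0.12,"hand":-1},{"wx":0,"wy":0,"wz":-3.5,"dx":-0.09,"dy":-0.24,"dz":-0.12,"hand":-1},{"wx":0,"wy":0,"wz":-4,"dx":-0.1,"dy":-0.275,"dz":-0.12,"hand":-1},{"wx":0,"wy":0,"wz":-4.5,"dx":-0.11,"dy":-0.305,"dz":-0.12,"hand":-1},{"wx":0,"wy":0,"wz":-5,"dx":-0.115,"dy":-0.33,"dz":-0.12,"hand":-1},{"wx":0,"wy":0,"wz":-5.3,"dx":-0.118,"dy":-0.348,"dz":-0.12,"hand":-1},{"wx":0,"wy":0,"wz":-5.3,"dx":-0.118,"dy":-0.348,"dz":-0.12,"hand":-1},{"wx":0,"wy":0,"wz":-5.3,"dx":-0.118,"dy":-0.348,"dz":-0.12,"hand":-1},{"wx":0,"wy":0,"wz":-5.3,"dx":-0.118,"dy":-0.348,"dz":-0.12,"hand":-1},{"wx":0,"wy":0,"wz":-5.3,"dx":-0.118,"dy":-0.348,"dz":-0.12,"hand":-1}]'; python3 - <<'E'
from shim import *
s=st(); print(s["tool_pos"],s["joint_vel"].round(3))
p,d,c,P=grab("wrist"); W=cloud(d,c,P); np.savez("w6.npz",p=p,W=W,P=P,TT=T(s)); save("w6",p,sc=1.25)
E
```

```text
d [-0.1603, -0.3478, -0.1211] w [-0.03, -0.1, -5.33]
time: 13.47
tool_pos: [0.5579, -0.1645, 0.2493]
tool_rot: [-0.001, -0.018, 1.0, 0.0]
contact_force: [-1.0, 0.3, -1.0]
gripper_width: 0.56
[ 0.55794258 -0.16453586  0.2493074 ] [ 0.005 -0.007 -0.003 -0.001 -0.002 -0.003]
```

View pics/w6.png

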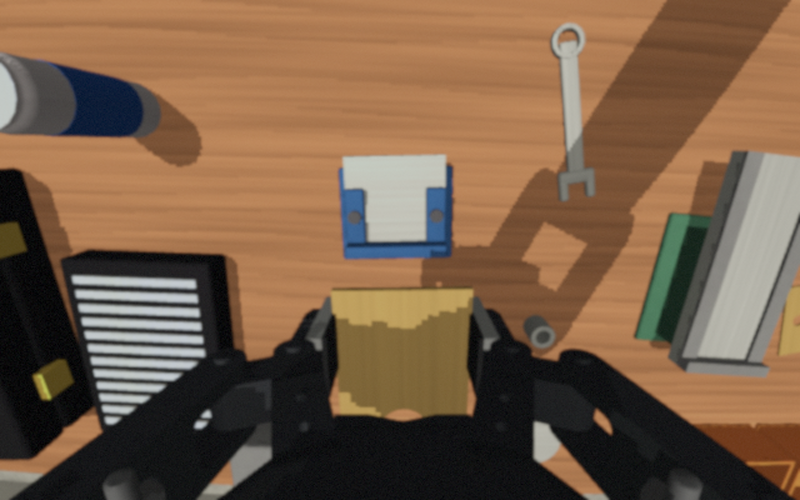

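The seat (front edge at row 155), both ears (columns 345–365 and 427–448) and the stop (rows 243–258) are all clear of the held shim, whose front end is at row 290. Fitting now.

```bash
cat > sad.py <<'E'
from shim import *
def saddle(p,W,P):
    c=cams.calibration("wrist"); hsv=cv2.cvtColor(p,cv2.COLOR_RGB2HSV).astype(int)
    box=(W[...,0]>.46)&(W[...,0]<.62)&(W[...,1]>-.24)&(W[...,1]<-.1)&(W[...,2]>.035)
    wh=box&(hsv[...,1]<60)&(hsv[...,2]>120); bl=box&(hsv[...,0]>95)&(hsv[...,0]<125)&(hsv[...,1]>120)
    k,n=plane(W[wh]); z=k[2]; print("seat z",k,n)
    vs,us=np.nonzero(wh); 
    F=[(u,vs[us==u].min()-.5) for u in range(us.min()+4,us.max()-3)]
    f=onz(c,P,F,z); kf=np.polyfit(f[:,1],f[:,0],1); print("front edge: yaw",np.degrees(-np.arctan(kf[0])).round(2),"x at y=-.165",np.polyval(kf,-.165).round(4))
    v0=vs.min(); rows=range(v0+2,v0+18)
    O=np.array([(us[vs==v].min()-.5,us[vs==v].max()+.5,v) for v in rows]); 
    a,b=onz(c,P,O[:,[0,2]],z),onz(c,P,O[:,[1,2]],z); print("seat outer y",a[:,1].mean().round(4),b[:,1].mean().round(4),"mid",((a+b)/2).mean(0).round(4))
    rows=range(v0+40,vs.max()-8); I=np.array([(us[vs==v].min()-.5,us[vs==v].max()+.5,v) for v in rows])
    a,b=onz(c,P,I[:,[0,2]],z),onz(c,P,I[:,[1,2]],z); print("inner y (at seat z)",a[:,1].mean().round(4),b[:,1].mean().round(4),"mid",((a+b)/2).mean(0).round(4),"slopes",np.polyfit(a[:,0],a[:,1],1)[0].round(3),np.polyfit(b[:,0],b[:,1],1)[0].round(3))
    ui=range(int(I[:,0].max())+4,int(I[:,1].min())-4); S=[(u,vs[us==u].max()+.5) for u in ui]
    s=onz(c,P,S,z); ks=np.polyfit(s[:,1],s[:,0],1); print("stop foot: yaw",np.degrees(-np.arctan(ks[0])).round(2),"x at y=-.165",np.polyval(ks,-.165).round(4))
E
python3 - <<'E'
from sad import *
d=np.load("w6.npz"); saddle(d["p"],d["W"],d["P"])
p,W=d["p"],d["W"]; hsv=cv2.cvtColor(p,cv2.COLOR_RGB2HSV).astype(int)
m=(hsv[...,0]>14)&(hsv[...,0]<34)&(hsv[...,1]>70)&(W[...,2]>.2); L=W[m]@np.eye(3)-d["TT"][:3,3]; L=L@d["TT"][:3,:3]
print("shim in tool frame: plane",plane(L),"front x",np.percentile(L[:,0],[99,99.8]))
vs,us=np.nonzero(m); r=[(v,us[vs==v].min(),us[vs==v].max()) for v in range(vs.min()+2,vs.min()+12)]
k=plane(L)[0]; c=cams.calibration("wrist"); H=np.array(c["hand_eye"]); r=np.array(r)
D0,D1=rays(c,H,r[:,[1,0]]-[.5,0]),rays(c,H,r[:,[2,0]]+[.5,0])
z=k[2]; q=[H[:3,3]+D*((z-H[2,3])/D[:,2])[:,None] for D in (D0,D1)]; print("sides y",q[0][:,1].mean(),q[1][:,1].mean(),"slopes",np.polyfit(q[0][:,0],q[0][:,1],1)[0],np.polyfit(q[1][:,0],q[1][:,1],1)[0])
fr=[(u,vs[us==u].min()-.5) for u in range(us.min()+15,us.max()-15)]; D=rays(c,H,fr); q=H[:3,3]+D*((z-H[2,3])/D[:,2])[:,None]; print("front end x",q[:,0].mean(),"slope",np.polyfit(q[:,1],q[:,0],1)[0])
E
```

```text
seat z [0.0011 0.0013 0.0552] 4345Traceback (most recent call last):
  File "<stdin>", line 2, in <module>
  File "sad.py", line 8, in saddle
    F=[(u,vs[us==u].min()-.5) for u in range(us.min()+4,us.max()-3)]
          ~~~~~~~~~~~~~^^
    return umr_minimum(a, axis, None, out, keepdims, initial, where)
ValueError: zero-size array to reduction operation minimum which has no identity
```

Stray pixels got in, so I'll keep only the largest component.

```bash
python3 - <<'E'
s=open("sad.py").read()
s=s.replace("    k,n=plane(W[wh])","    wh=big(wh)\n    k,n=plane(W[wh])").replace("def saddle","def big(m):\n    n,l,s,_=cv2.connectedComponentsWithStats(m.astype(np.uint8),connectivity=4); return l==1+np.argmax(s[1:,4])\ndef saddle",1)
open("sad.py","w").write(s)
E
cat > inhand.py <<'E'
from sad import *
def inhand(p,W,TT):
    hsv=cv2.cvtColor(p,cv2.COLOR_RGB2HSV).astype(int)
    L=(W-TT[:3,3])@TT[:3,:3]
    m=big((hsv[...,0]>14)&(hsv[...,0]<34)&(hsv[...,1]>70)&(abs(L[...,2]+.022)<.012)&(abs(L[...,1])<.04)); k=plane(L[m])[0]; print("shim in tool frame: plane",k)
    vs,us=np.nonzero(m); c=cams.calibration("wrist"); H=np.array(c["hand_eye"]); z=k[2]
    def on(uv): D=rays(c,H,uv); return H[:3,3]+D*((z-H[2,3])/D[:,2])[:,None]
    r=np.array([(v,us[vs==v].min(),us[vs==v].max()) for v in range(vs.min()+2,vs.min()+12)])
    a,b=on(r[:,[1,0]]-[.5,0]),on(r[:,[2,0]]+[.5,0]); print("sides y",a[:,1].mean().round(4),b[:,1].mean().round(4))
    q=on([(u,vs[us==u].min()-.5) for u in range(us.min()+15,us.max()-15)]); print("front end x",q[:,0].mean().round(4),"slope",np.polyfit(q[:,1],q[:,0],1)[0].round(3))
E
python3 - <<'E'
from inhand import *
d=np.load("w6.npz"); saddle(d["p"],d["W"],d["P"]); inhand(d["p"],d["W"],d["TT"])
E
```

```text
seat z [0.0007 0.0006 0.0552] 4187
front edge: yaw 3.11 x at y=-.165 0.4965
seat outer y -0.2203 -0.1286 mid [ 0.5075 -0.1744  0.0552]
inner y (at seat z) -0.1996 -0.1431 mid [ 0.5538 -0.1713  0.0552] slopes 0.133 0.052
stop foot: yaw 3.47 x at y=-.165 0.576
shim in tool frame: plane [-0.0127 -0.0018 -0.0234]
sides y -0.0261 0.024
front end x 0.0215 slope 0.012
```

```bash
python3 -c "
from h import *
rel((.470,-.1757,.249),3.1);rel((.470,-.1757,.06),3.1)"; python3 -m pendant '[{"wx":0,"wy":0,"wz":-0.5,"dx":0.02,"dy":-0.004,"dz":0,"hand":-1},{"wx":0,"wy":-0.4,"wz":-1.1,"dx":0.05,"dy":-0.008,"dz":0,"hand":-1},{"wx":0,"wy":-0.7,"wz":-1.1,"dx":0.075,"dy":-0.008,"dz":0,"hand":-1},{"wx":0,"wy":-0.7,"wz":-1.1,"dx":0.087,"dy":-0.008,"dz":0.02,"hand":-1},{"wx":0,"wy":-0.7,"wz":-1.1,"dx":0.087,"dy":-0.008,"dz":0.06,"hand":-1},{"wx":0,"wy":-0.7,"wz":-1.1,"dx":0.087,"dy":-0.008,"dz":0.095,"hand":-1},{"wx":0,"wy":-0.7,"wz":-1.1,"dx":0.087,"dy":-0.008,"dz":0.125,"hand":-1},{"wx":0,"wy":-0.7,"wz":-1.1,"dx":0.087,"dy":-0.008,"dz":0.15,"hand":-1},{"wx":0,"wy":-0.7,"wz":-1.1,"dx":0.087,"dy":-0.008,"dz":0.165,"hand":-1},{"wx":0,"wy":-0.7,"wz":-1.1,"dx":0.087,"dy":-0.008,"dz":0.17,"hand":-1},{"wx":0,"wy":-0.7,"wz":-1.1,"dx":0.087,"dy":-0.008,"dz":0.17,"hand":-1},{"wx":0,"wy":-0.7,"wz":-1.1,"dx":0.087,"dy":-0.008,"dz":0.17,"hand":-1},{"wx":0,"wy":-0.7,"wz":-1.1,"dx":0.087,"dy":-0.008,"dz":0.17,"hand":-1}]'; python3 - <<'E'
from inhand import *
rel((.470,-.1757,.0375),3.1)
s=st();p,d,c,P=grab("wrist"); W=cloud(d,c,P); inhand(p,W,T(s)); 
hsv=cv2.cvtColor(p,cv2.COLOR_RGB2HSV).astype(int); m=(hsv[...,0]>14)&(hsv[...,0]<34)&(hsv[...,1]>70)&(abs(W[...,2]-.1)<.015); print("world plane",plane(W[m]))
E
```

```text
d [0.0884, -0.0081, 0.0007] w [0.02, -0.03, -1.06]
d [0.0883, -0.0081, 0.1897] w [0.02, -0.03, -1.06]
time: 14.6
tool_pos: [0.4729, -0.177, 0.082]
tool_rot: [0.008, -0.027, 1.0, -0.001]
contact_force: [0.7, 0.6, -0.3]
gripper_width: 0.563
d [0.0035, 0.0015, 0.0444] w [-0.11, 0.87, -0.0]
shim in tool frame: plane [-0.0119 -0.0002 -0.0234]
sides y -0.026 0.0241
front end x 0.0215 slope 0.011
world plane (array([ 0.0033, -0.0015,  0.1055]), 10875)
```

```bash
python3 -m pendant '[{"wx":0,"wy":0,"wz":0,"dx":0.002,"dy":0.0012,"dz":0.012,"hand":-1},{"wx":0,"wy":0,"wz":0,"dx":0.002,"dy":0.0012,"dz":0.024,"hand":-1},{"wx":0,"wy":0,"wz":0,"dx":0.002,"dy":0.0012,"dz":0.033,"hand":-1},{"wx":0,"wy":0,"wz":0,"dx":0.002,"dy":0.0012,"dz":0.038,"hand":-1},{"wx":0,"wy":0,"wz":0,"dx":0.002,"dy":0.0012,"dz":0.038,"hand":-1},{"wx":0,"wy":0,"wz":0,"dx":0.002,"dy":0.0012,"dz":0.038,"hand":-1},{"wx":0,"wy":0,"wz":0,"dx":0.002,"dy":0.0012,"dz":0.038,"hand":-1}]'; python3 - <<'E'
from inhand import *
rel((.470,-.1757,.0345),3.1)
p,d,c,P=grab("side"); save("s3",p,(290,110,450,210),5)
E
```

```text
time: 15.23
tool_pos: [0.4702, -0.1756, 0.0421]
tool_rot: [0.006, -0.027, 1.0, 0.0]
contact_force: [-0.2, -0.2, -1.6]
gripper_width: 0.563
d [0.0003, -0.0001, 0.0076] w [-0.01, 0.71, -0.03]
```

View pics/s3.png

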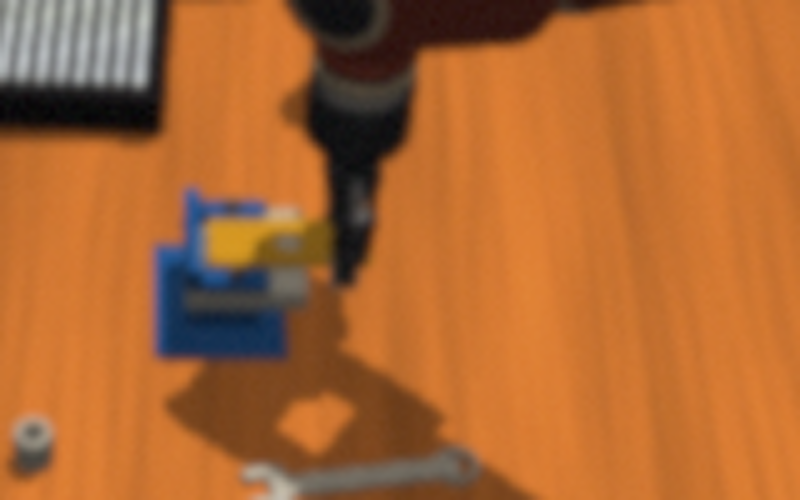

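The shim hovers level over the seat and between the ears, with its leading end at (205,240) a few mm short of the stop. I'll lower it in small steps until it touches.

```bash
python3 -m pendant '[{"wx":0,"wy":0,"wz":0,"dx":0,"dy":0,"dz":0.0025,"hand":-1},{"wx":0,"wy":0,"wz":0,"dx":0,"dy":0,"dz":0.005,"hand":-1},{"wx":0,"wy":0,"wz":0,"dx":0,"dy":0,"dz":0.0055,"hand":-1},{"wx":0,"wy":0,"wz":0,"dx":0,"dy":0,"dz":0.0055,"hand":-1},{"wx":0,"wy":0,"wz":0,"dx":0,"dy":0,"dz":0.0055,"hand":-1}]'; python3 -m pendant '[{"wx":0,"wy":0,"wz":0,"dx":0,"dy":0,"dz":0.0005,"hand":-1},{"wx":0,"wy":0,"wz":0,"dx":0,"dy":0,"dz":0.0007,"hand":-1},{"wx":0,"wy":0,"wz":0,"dx":0,"dy":0,"dz":0.0007,"hand":-1}]'
```

```text
time: 15.7
tool_pos: [0.47, -0.1754, 0.0364]
tool_rot: [0.006, -0.027, 1.0, 0.0]
contact_force: [-0.2, -0.1, -2.3]
gripper_width: 0.56
time: 15.95
tool_pos: [0.47, -0.1754, 0.0358]
tool_rot: [0.006, -0.027, 1.0, 0.0]
contact_force: [-0.1, 0.1, -1.0]
gripper_width: 0.564
```

```bash
for i in 1 2; do :; done; python3 -m pendant '[{"wx":0,"wy":0,"wz":0,"dx":0,"dy":0,"dz":0.0005,"hand":-1},{"wx":0,"wy":0,"wz":0,"dx":0,"dy":0,"dz":0.0006,"hand":-1},{"wx":0,"wy":0,"wz":0,"dx":0,"dy":0,"dz":0.0006,"hand":-1}]'; python3 -m pendant '[{"wx":0,"wy":0,"wz":0,"dx":0,"dy":0,"dz":0.0004,"hand":-1},{"wx":0,"wy":0,"wz":0,"dx":0,"dy":0,"dz":0.0004,"hand":-1},{"wx":0,"wy":0,"wz":0,"dx":0,"dy":0,"dz":0.0004,"hand":-1}]'
```

```text
time: 16.2
tool_pos: [0.47, -0.1754, 0.0351]
tool_rot: [0.006, -0.027, 1.0, 0.0]
contact_force: [0.3, -1.6, -0.9]
gripper_width: 0.556
time: 16.45
tool_pos: [0.47, -0.1755, 0.0348]
tool_rot: [0.006, -0.027, 1.0, 0.0]
contact_force: [0.1, 0.1, -1.2]
gripper_width: 0.563
```

```bash
python3 -m pendant '[{"wx":0,"wy":0,"wz":0,"dx":0,"dy":0,"dz":0.0004,"hand":-1},{"wx":0,"wy":0,"wz":0,"dx":0,"dy":0,"dz":0.0004,"hand":-1},{"wx":0,"wy":0,"wz":0,"dx":0,"dy":0,"dz":0.0004,"hand":-1}]'; python3 -m pendant '[{"wx":0,"wy":0,"wz":0,"dx":0,"dy":0,"dz":0.0004,"hand":-1},{"wx":0,"wy":0,"wz":0,"dx":0,"dy":0,"dz":0.0004,"hand":-1},{"wx":0,"wy":0,"wz":0,"dx":0,"dy":0,"dz":0.0004,"hand":-1}]'
```

```text
time: 16.7
tool_pos: [0.4702, -0.1755, 0.0345]
tool_rot: [0.006, -0.027, 1.0, 0.0]
contact_force: [-0.4, -0.1, 0.5]
gripper_width: 0.56
time: 16.95
tool_pos: [0.4703, -0.1756, 0.0343]
tool_rot: [0.006, -0.027, 1.0, -0.0]
contact_force: [-0.5, -0.1, 2.3]
gripper_width: 0.558
```

Touchdown at about 3.5 N. Now I push toward the stop.

```bash
python3 -m pendant '[{"wx":0,"wy":0,"wz":0,"dx":-0.001,"dy":0,"dz":0,"hand":-1},{"wx":0,"wy":0,"wz":0,"dx":-0.002,"dy":0,"dz":0,"hand":-1},{"wx":0,"wy":0,"wz":0,"dx":-0.003,"dy":0,"dz":0,"hand":-1},{"wx":0,"wy":0,"wz":0,"dx":-0.004,"dy":0,"dz":0,"hand":-1},{"wx":0,"wy":0,"wz":0,"dx":-0.004,"dy":0,"dz":0,"hand":-1}]'; python3 -m pendant '[{"wx":0,"wy":0,"wz":0,"dx":-0.0005,"dy":0,"dz":0,"hand":-1},{"wx":0,"wy":0,"wz":0,"dx":-0.001,"dy":0,"dz":0,"hand":-1},{"wx":0,"wy":0,"wz":0,"dx":-0.001,"dy":0,"dz":0,"hand":-1}]'; python3 -m pendant '[{"wx":0,"wy":0,"wz":0,"dx":-0.0005,"dy":0,"dz":0,"hand":-1},{"wx":0,"wy":0,"wz":0,"dx":-0.001,"dy":0,"dz":0,"hand":-1},{"wx":0,"wy":0,"wz":0,"dx":-0.001,"dy":0,"dz":0,"hand":-1}]'
```

```text
time: 17.37
tool_pos: [0.4745, -0.1754, 0.0343]
tool_rot: [0.006, -0.027, 1.0, -0.0]
contact_force: [-0.1, -0.2, 1.8]
gripper_width: 0.566
time: 17.62
tool_pos: [0.4753, -0.1753, 0.0342]
tool_rot: [0.006, -0.027, 1.0, -0.0]
contact_force: [-0.5, -0.4, 2.0]
gripper_width: 0.562
time: 17.87
tool_pos: [0.4757, -0.1752, 0.0342]
tool_rot: [0.006, -0.027, 1.0, 0.0]
contact_force: [-4.4, 1.1, 5.1]
gripper_width: 0.558
```

```bash
python3 -m pendant '[{"wx":0,"wy":0,"wz":0,"dx":-0.0003,"dy":0,"dz":0,"hand":-1},{"wx":0,"wy":0,"wz":0,"dx":-0.0005,"dy":0,"dz":0,"hand":-1},{"wx":0,"wy":0,"wz":0,"dx":-0.0005,"dy":0,"dz":0,"hand":-1}]'; python3 - <<'E'
from inhand import *
s=st();print(s["contact_force"],s["ft_torque"]);p,d,c,P=grab("wrist"); W=cloud(d,c,P); inhand(p,W,T(s))
E
```

```text
time: 18.12
tool_pos: [0.4757, -0.1752, 0.0341]
tool_rot: [0.005, -0.027, 1.0, 0.0]
contact_force: [-4.8, -0.4, 5.8]
gripper_width: 0.563
[-4.79161184 -0.38321891  5.79039073] [-4.25774852e-02  6.90748384e-01 -2.03960290e-04]
shim in tool frame: plane [ 0.0132 -0.0003 -0.0236]
sides y -0.0261 0.0239
front end x 0.0218 slope 0.017
```

The held shim has pitched about 1.4° (leading end up), so my hold is about 0.5 mm too low and levers it over the front edge of the seat. I'll raise slightly and re-check before releasing.

```bash
python3 -m pendant '[{"wx":0,"wy":0,"wz":0,"dx":0.0005,"dy":0,"dz":-0.0003,"hand":-1},{"wx":0,"wy":0,"wz":0,"dx":0.001,"dy":0,"dz":-0.0006,"hand":-1},{"wx":0,"wy":0,"wz":0,"dx":0.001,"dy":0,"dz":-0.0006,"hand":-1}]'; python3 - <<'E'
from inhand import *
s=st();print(s["contact_force"],s["ft_torque"]);p,d,c,P=grab("wrist"); W=cloud(d,c,P); inhand(p,W,T(s))
hsv=cv2.cvtColor(p,cv2.COLOR_RGB2HSV).astype(int); m=(hsv[...,0]>14)&(hsv[...,0]<34)&(hsv[...,1]>70)&(abs(W[...,2]-.057)<.01); print("world",plane(W[m]))
E
```

```text
time: 18.42
tool_pos: [0.4756, -0.1751, 0.0345]
tool_rot: [0.006, -0.027, 1.0, 0.0]
contact_force: [0.0, -0.3, 0.5]
gripper_width: 0.562
[ 0.03877994 -0.27361279  0.53157676] [-0.09356597  0.05062589 -0.03069629]
shim in tool frame: plane [-0.0017 -0.     -0.0235]
sides y -0.026 0.024
front end x 0.0216 slope 0.015
world (array([0.0109, 0.0005, 0.058 ]), 10922)
```

```bash
python3 -m pendant '[{"wx":0,"wy":0.3,"wz":0,"dx":0,"dy":0,"dz":0,"hand":-1},{"wx":0,"wy":0.6,"wz":0,"dx":0,"dy":0,"dz":0,"hand":-1},{"wx":0,"wy":0.6,"wz":0,"dx":-0.0004,"dy":0,"dz":0,"hand":-1},{"wx":0,"wy":0.6,"wz":0,"dx":-0.0008,"dy":0,"dz":0,"hand":-1},{"wx":0,"wy":0.6,"wz":0,"dx":-0.0008,"dy":0,"dz":0,"hand":-1}]'; python3 - <<'E'
from inhand import *
s=st();print(s["contact_force"],s["ft_torque"]);p,d,c,P=grab("wrist"); W=cloud(d,c,P); inhand(p,W,T(s))
hsv=cv2.cvtColor(p,cv2.COLOR_RGB2HSV).astype(int); m=(hsv[...,0]>14)&(hsv[...,0]<34)&(hsv[...,1]>70)&(abs(W[...,2]-.057)<.01); print("world",plane(W[m]))
E
```

```text
time: 18.88
tool_pos: [0.4755, -0.175, 0.0345]
tool_rot: [-0.0, -0.027, 1.0, 0.0]
contact_force: [-5.5, -0.3, 4.3]
gripper_width: 0.567
[-5.5483152  -0.27764245  4.27920061] [-0.04557113  0.78297147 -0.12801143]
shim in tool frame: plane [ 0.0074 -0.0001 -0.0235]
sides y -0.026 0.024
front end x 0.0217 slope 0.018
world (array([0.0065, 0.0007, 0.0581]), 10957)
```

Light contact with the stop (5.5 N), about 43 mm overhang, nearly flat. I'll relax slightly and release in steps.

```bash
python3 -m pendant '[{"wx":0,"wy":0,"wz":0,"dx":0.0002,"dy":0,"dz":0,"hand":-1},{"wx":0,"wy":0,"wz":0,"dx":0.0002,"dy":0,"dz":0,"hand":0.16},{"wx":0,"wy":0,"wz":0,"dx":0.0002,"dy":0,"dz":0,"hand":0.2},{"wx":0,"wy":0,"wz":0,"dx":0.0002,"dy":0,"dz":0,"hand":0.25},{"wx":0,"wy":0,"wz":0,"dx":0.0002,"dy":0,"dz":0,"hand":0.4},{"wx":0,"wy":0,"wz":0,"dx":0.0002,"dy":0,"dz":0,"hand":0.8},{"wx":0,"wy":0,"wz":0,"dx":0.0002,"dy":0,"dz":0,"hand":1},{"wx":0,"wy":0,"wz":0,"dx":0.0002,"dy":0,"dz":0,"hand":1},{"wx":0,"wy":0,"wz":0,"dx":0.0002,"dy":0,"dz":0,"hand":1}]'; python3 -m pendant '[{"wx":0,"wy":0,"wz":0,"dx":0,"dy":0,"dz":-0.01,"hand":1},{"wx":0,"wy":0,"wz":0,"dx":0,"dy":0,"dz":-0.03,"hand":1},{"wx":0,"wy":0,"wz":0,"dx":0,"dy":0,"dz":-0.06,"hand":1},{"wx":0,"wy":0,"wz":0,"dx":-0.02,"dy":0,"dz":-0.1,"hand":1},{"wx":0,"wy":0,"wz":0,"dx":-0.06,"dy":0,"dz":-0.13,"hand":1},{"wx":0,"wy":0,"wz":0,"dx":-0.1,"dy":0,"dz":-0.16,"hand":1},{"wx":0,"wy":0,"wz":0,"dx":-0.12,"dy":0,"dz":-0.18,"hand":1},{"wx":0,"wy":0,"wz":0,"dx":-0.12,"dy":0,"dz":-0.18,"hand":1},{"wx":0,"wy":0,"wz":0,"dx":-0.12,"dy":0,"dz":-0.18,"hand":1},{"wx":0,"wy":0,"wz":0,"dx":-0.12,"dy":0,"dz":-0.18,"hand":1},{"wx":0,"wy":0,"wz":0,"dx":-0.12,"dy":0,"dz":-0.18,"hand":1}]'; python3 - <<'E'
from inhand import *
p,W,m,P=brass("wrist",.0575,.42,.62,-.24,-.1); np.savez("w7.npz",p=p,W=W,P=P); save("w7",p,(190,40,430,240),3.2)
vs,us=np.nonzero(m); c=cams.calibration("wrist"); q=onz(c,P,[(u,vs[us==u].max()+.5) for u in range(us.min()+6,us.max()-6)],.0575); k=np.polyfit(q[:,1],q[:,0],1); print("rear end x at y=-.1705",np.polyval(k,-.1705),"yaw",np.degrees(-np.arctan(k[0])))
E
```

```text
time: 19.68
tool_pos: [0.4762, -0.1751, 0.0347]
tool_rot: [0.001, -0.027, 1.0, -0.0]
contact_force: [-0.3, -0.3, 0.2]
gripper_width: 0.999
time: 20.6
tool_pos: [0.5937, -0.1683, 0.2127]
tool_rot: [-0.001, -0.027, 1.0, 0.001]
contact_force: [-0.7, -0.4, -0.5]
gripper_width: 1.0
wrist [ 515.2 -173. ] [121.2  50.5] 3.7 plane (array([0.002 , 0.0014, 0.0581]), 6277)
rear end x at y=-.1705 0.5760287951412207 yaw 3.0048828557491287
```

View pics/w7.png

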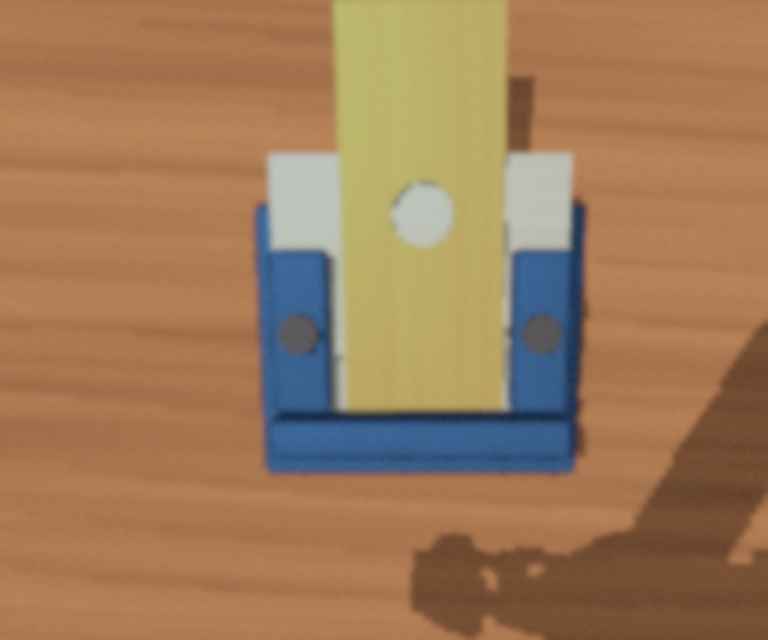

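The final crop shows the shim flat between the ears, its back end at row 411 flush against the stop's dark face with no seat showing between. The front end overhangs and the gripper is clear. Last come a numeric gap check and a check of the bystanders.

```bash
python3 - <<'E'
from fit import *
d=np.load("w7.npz"); p=d["p"]
print("colour across back end:",[p[v,305:340].mean(0).round(0).astype(int).tolist() for v in range(164,174)])
q,dd,c,P=grab("top")
for t in ["wrench","socket","mallet","spray","jar"]: print(t,[(np.round(r["position"],3).tolist(),round(r["score"],2)) for r in finder.look_for("top",t)][:2])
p0=np.load("top.npz")["p"]; diff=cv2.absdiff(p0,q).max(2); print({n:int((diff[a:b,e:f]>40).sum()) for n,(a,b,e,f) in dict(wrench=(220,275,312,340),socket=(172,188,320,336),mallet=(215,300,180,212),spray=(233,258,445,482),jar=(136,162,318,345)).items()})
s=st(); print(s["time"],s["contact_force"].round(1),s["joint_vel"].round(3))
E
```

```text
colour across back end: [[187, 165, 97], [186, 165, 97], [182, 161, 95], [164, 145, 88], [119, 106, 74], [61, 62, 65], [30, 48, 72], [36, 64, 98], [48, 84, 126], [56, 96, 142]]
wrench [([0.461, 0.001, 0.006], 0.72)]
socket [([0.684, -0.002, 0.028], 0.43)]
mallet [([0.483, 0.458, 0.035], 0.71)]
spray [([0.459, -0.424, 0.135], 0.68)]
jar [([0.78, -0.014, 0.075], 0.85), ([0.582, -0.183, 0.005], 0.29)]
{'wrench': 448, 'socket': 208, 'mallet': 109, 'spray': 0, 'jar': 0}
20.95 [ 0.1  0.1 -0.5] [ 0.001  0.003 -0.011  0.001 -0.     0.001]
```

No seat colour shows between the shim and the stop, and every bystander is where it started (the pixel differences come from the arm and its shadow). Handing in.

```bash
python3 -c "
from plant import job; print(job.job_done())"
```

```text
the job is handed in; nothing more can be done
None
```

The shim is home on the saddle, flat between the ears, and I handed the job in at about 21 s of the 72 s allowed.

**What I did:**
- I pushed the shim along the tray with closed fingertips on its back end until about 41 mm overhung.
- I gripped the overhang across its 50 mm width with the tool pointing down, not across its 3 mm thickness, and lifted it clear.
- I laid it on the saddle, pushed it against the stop at about 5 N, let go and backed off. The highest wrist force I read was about 6 N.

**Last checks:**
- **Seating:** the shim lies flat to within about 0.1° with its yaw matching the saddle. Its back end is at x = 0.5760 m against a stop face at 0.5763 m, with no seat visible between them.
- **Overhang:** I measured about 43 mm at the front, with 42 mm nominal. The fitted outline came out about 1 mm long, so a gap of up to 1 mm at the stop is within the measurement error.
- **Other things on the bench:** all five bystanders are within 4 mm of their first readings, which is the detector's noise. The picture comparison also differed around the wrench, socket and mallet, which I put down to the arm and its shadow.

**What went wrong:** during the push home the shim pitched about 1.4°, because I was holding it roughly 0.5 mm too low. I raised the grip and nearly levelled the shim, to about 0.4°, before letting go.

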